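Close up the damper regulator

ROBOT

A 6-joint arm with a two-finger parallel gripper is mounted at the origin on the work surface. World frame = base frame: x ahead of the robot, y to its left, z up, the work surface at z = 0. Lengths are in m, angles in degrees, forces in N, time in s.
With the tool pointing down it reaches from about 0.375 to 0.9 m from the base axis. Payload 3.1 kg.
Tool frame: the origin (TCP) lies on the centre line of the jaws, within the pads' length; the fingertips stand 14 mm ahead of it and the grasp point (between the pads) lies 5 mm behind it (bot.tips_ahead is the distance from the TCP to the fingertips, in m); z points along the fingers, y is the line along which they close (so a half turn about z gives the same grasp; the last joint's range is limited). The gripper opens to 87 mm and grips with 3 to 60 N. Pads are 19 mm wide; open, the fingers measure 117 mm over their backs; the gripper's body (75 mm by 190 mm) begins 51 mm behind the grasp point.
Start: joints at [-86.545, 30.224, 82.088, -0, 67.689, -10.227], TCP at [0.148, -0.607, 0.206] pointing down, gripper open.
Joint ranges: [-176.69, 176.69], [-43.24, 126.21], [12.49, 139.97], [-82, 262], [0, 151.66], [-163.58, 163.58]. Speed limits (degrees/s): [159.86, 159.86, 180, 180, 180, 180].

INTERFACE

Orientations are given as a 3x3 rotation matrix whose columns are the frame's x, y, z axes.
In Python, from rig import bot gives the robot as it stands.
- The arm moves only by the tool play_rows, never from a script. Its argument "moves" is a list that holds one entry, the list of rows, each a list of 6 numbers: the shift along the tool's x, y, z in mm, then the turn, a rotation vector about the tool's x, y, z in rad. A call has 1 to 5 rows; each row shifts and turns the commanded pose from where the row before left it, along the tool's axes as they then stand; what a row does not reach is not made up. A row lasts 1/10 s, in which the tool goes at most 50 mm and 8.59 degrees, less where a joint would pass 70% of its speed; a pose out of reach is approached as far as the arm can. A call with a gripper value outside its range is refused whole. "fingers" is the opening, from -1 (shut) to 1 (fully open), set as the call begins (left out, the last holds). The fingers move at their own pace and stop on an object; the grip force is fixed at half the most. Time passes only in rows, so rows that do not move let the fingers close. It gives the time, the measured TCP pose, the force, the opening and the grip force at its end, in the units of the state.
- bot.read_state(): the state, without advancing time (a new reading comes with each control period).
- bot.capture(name): name is "side" or "top"; returns a dict with "image" (400x640x3 uint8, blue, green, red), "fx", "fy", "cx", "cy" (pixels), "distortion" ([k1, k2, p1, p2, k3] as OpenCV has them; the pictures are not rectified), "R" (3x3) and "t" (3): a world point X has camera coordinates R X + t. Camera axes: x right, y down, z forward; pixel columns grow to the right and rows downward; lengths in m; the calibration is good to about 2 mm. A picture is of the moment at which its call begins. There is no depth.
- bot.hand_in(): hands the job in; it is judged then, once.
Trained networks look in a picture, given as the dict that the camera call returned (one of the last four; its "shot" number tells which), for a name from the list of things; names that differ only in an ending like _2 or _b are one class to them, and where a whole thing is asked for, a point or a joint stands for the part that bears it (a point fixed in the world has none). Each returns a list of dicts, best first, with "confidence" (0 to 1); they miss things now and then, are a little off and sometimes report something else, mostly with a low value. They report only what shows in the picture. A call takes as long as a camera call. They do not tell look-alikes from the thing itself.
- bot.search_frame(picture, query): "centre" ([column, row] in pixels, amid what is visible of it).
- bot.silhouettes(picture, query): "pixels" (400x640 bool, what is visible of it) and "centre" ([column, row] in pixels, amid what is visible of it).
- bot.pinpoint(picture, query): "centre" ([column, row] in pixels: a listed point, or the origin of a listed thing).
The state is a dict: "time_s": time; "joint_positions": joint angles; "qvel": joint speeds; "tau": joint torques, N m; "position": TCP position; "tcp_rot": TCP orientation; "force": force on the tool from outside, world axes, zero at the start; "moment": the same for the moment, N m; "opening": opening from 0.0 (shut) to 1.0 (fully open); "grasp_force": force on a finger pad.
Only numpy, scipy, OpenCV 4.12 (cv2) and the standard library are available. Lean on these libraries where they do the work, as an engineer would, in place of code of your own. Each camera call takes 0.05 s, during which the arm holds its last target. There are 200 camera calls.

TASK

The damper regulator has been serviced: press both of its open covers, the green one and the yellow one, fully down until each snaps under its catch and stays shut by itself. Leave the cover of the blue junction box standing open.

Things in the scene. Friction and masses are not known exactly. Their poses are not given: they have to be found in the camera images.
- regulator: Dark iron housing, 120 (x) by 185 (y) mm, rim 80 mm high, crank and brass gear on its +y end (to y = 140 mm). Origin: centre of its underside, z up. On top, green cover centred at y = +47.5 mm, yellow at y = -47.5 mm, hinged about the line x = -60, z = 81 mm, rising towards +x. A sprung catch, 30 mm wide, 94 mm high, stands at x = 63 to 72 mm before each. Free for 30 mm around.
- gear_cover (a joint): Angle (rad) of the green cover, a plate 120 (x) by 80 by 6 mm: 0 shut, positive open, 0.42 to 0.68 at the start. Shut, its top is level at z = 86.5 mm of the regulator. Press on its white spot, mid-width, 80 mm from the hinge (x = +20 mm when shut). Below 0.3 a spring lifts it again; its tongue meets the catch at 0.1, snaps under it at 0.05 and is held near 0. Takes 5 N, the snap 8 to 14 N.
- terminal_cover (a joint): Angle (rad) of the regulator's yellow cover: same size, white spot, spring and catch as the green cover, only at y = -47.5 mm of the regulator. 0 is fully shut, positive open, 0.42 to 0.68 at the start.
- junction_cover (a joint): Angle (rad) of the blue cover of the separate blue junction box (120 by 90 by 80 mm) left or right of the regulator; same kind of cover. 0 is shut; it starts open at 0.45 to 0.65 and is to stay open; its raised edge is at most 165 mm above the shelf. All loose things on the shelf are under 120 mm high.
Mind the look-alikes: they are no part of the job. Of the things like the part that bears junction_cover, leave any that is brown or orange; of the rest the smaller one is meant.

How it is judged:
By the outcome, as a careful person would: the job done as asked, in the order asked, and still so for the second after the job is handed in, with the robot touching nothing.
It also fails if it takes over 35 s, if anything falls off the work surface, if the arm or the gripper's body presses on something with over 40 N, if the wrist force passes 120 N, or if a joint passes its speed limit or range.

## Working session

There is one attempt and no reset: what is moved stays moved. The work goes in short steps, Python scripts to look and compute and a tool call to move; the robot and the scene stay as the last step left them, time stands still between calls to the robot, and variables do not carry over. Pictures are saved under pics/ and viewed, at most 10 in all, crops included, and the job is handed in when it is done.

Besides the shell and the picture viewer there is one more tool, called after "Request:" by a JSON object that holds its "method" and its "body", one argument or row to a line. play_rows: Moves the arm, as the interface text tells. Its arguments: {"type":"object","properties":{"moves":{"type":"array","items":{"type":"array","items":{"type":"array","items":{"type":"number"}}}},"fingers":{"type":"number"}},"required":["moves"]}

```bash
mkdir -p pics; cat > h.py <<'E'
import numpy as np, cv2
from rig import bot
def cam(p):
    K=np.array([[p['fx'],0,p['cx']],[0,p['fy'],p['cy']],[0,0,1.]]);return K,np.array(p['distortion'],float),np.array(p['R'],float),np.array(p['t'],float).ravel()
def proj(p,X):
    K,d,R,t=cam(p);return cv2.projectPoints(np.array(X,float).reshape(-1,3),cv2.Rodrigues(R)[0],t,K,d)[0].reshape(-1,2)
def ray(p,uv):
    K,d,R,t=cam(p);n=cv2.undistortPoints(np.array(uv,float).reshape(1,1,2),K,d).ravel()
    v=R.T@np.array([n[0],n[1],1]);return -R.T@t,v/np.linalg.norm(v)
def onz(p,uv,z):
    o,v=ray(p,uv);return o+v*(z-o[2])/v[2]
E
python3 - <<'E'
from h import *
for n in ('top','side'):
    p=bot.capture(n);cv2.imwrite(f'pics/{n}0.png',p['image'])
    print(n,'cam at',ray(p,[320,200])[0].round(3))
    for q in ('regulator','gear_cover','terminal_cover','junction_cover'):
        for m in ('search_frame','pinpoint'):
            try: print(q,m,[(np.round(d['centre'],1).tolist(),round(d['confidence'],2)) for d in getattr(bot,m)(p,q)])
            except Exception as e: print(q,m,e)
E
```

```text
top cam at [ 0.482 -0.033  0.842]
regulator search_frame [([199.2, 224.4], 0.85)]
regulator pinpoint [([207.3, 229.9], 0.56)]
gear_cover search_frame [([171.0, 212.1], 0.62)]
gear_cover pinpoint it knows: regulator
terminal_cover search_frame [([197.6, 247.5], 0.82)]
terminal_cover pinpoint it knows: regulator
junction_cover search_frame [([403.2, 210.4], 0.84), ([486.0, 137.0], 0.79), ([484.4, 288.1], 0.77), ([310.0, 210.1], 0.77)]
junction_cover pinpoint it knows: regulator
side cam at [0.201 0.953 0.795]
regulator search_frame [([293.4, 274.2], 0.82)]
regulator pinpoint [([295.5, 289.7], 0.67)]
gear_cover search_frame [([272.3, 263.0], 0.68), ([295.9, 274.4], 0.47)]
gear_cover pinpoint it knows: regulator
terminal_cover search_frame [([313.4, 250.7], 0.62)]
terminal_cover pinpoint it knows: regulator
junction_cover search_frame [([336.1, 157.5], 0.95), ([399.1, 141.4], 0.89), ([316.3, 206.1], 0.71), ([306.6, 127.5], 0.61)]
junction_cover pinpoint it knows: regulator
```

View pics/top0.png

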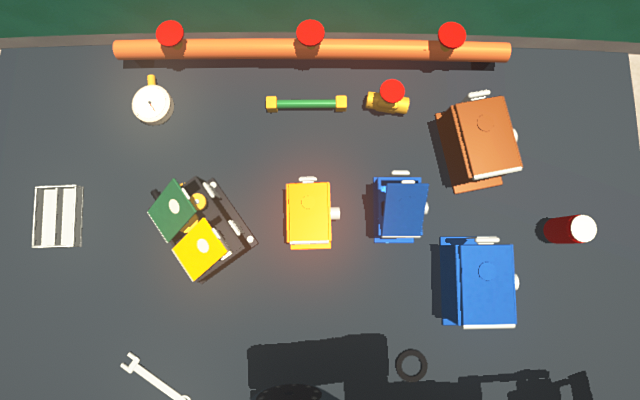

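View pics/side0.png

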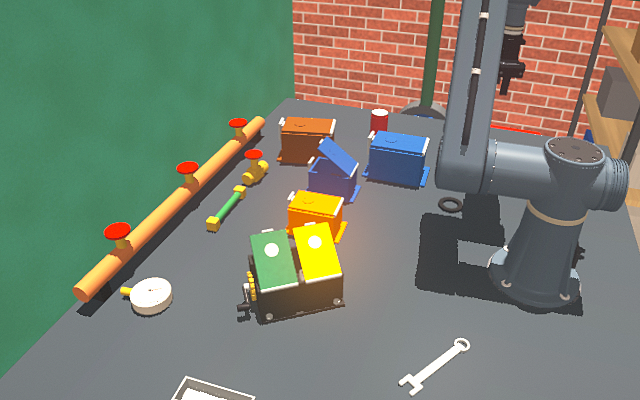

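The top view shows the regulator at about (205, 228), with the green cover's spot at (174, 206) and the yellow's at (203, 245). The small blue box with its open cover is at (403, 210); the orange, brown and large blue boxes are look-alikes. Next I fit the regulator's pose and both cover angles to colour masks from both views.

```bash
cat > fit.py <<'E'
from h import *
from scipy.optimize import minimize
YS={'g':.0475,'y':-.0475}
def masks(p,c0,r=75):
    hsv=cv2.cvtColor(p['image'],cv2.COLOR_BGR2HSV);roi=np.zeros(hsv.shape[:2],np.uint8)
    cv2.circle(roi,tuple(int(v) for v in c0),r,255,-1)
    out={}
    for k,lo,hi in (('g',(45,80,40),(90,255,255)),('y',(24,170,120),(34,255,255))):
        m=cv2.inRange(hsv,lo,hi)&roi
        n,l,s,_=cv2.connectedComponentsWithStats(m);i=1+s[1:,4].argmax();m=((l==i)*255).astype(np.uint8)
        c,_=cv2.findContours(m,cv2.RETR_EXTERNAL,cv2.CHAIN_APPROX_NONE);out[k]=cv2.drawContours(np.zeros_like(m),c,-1,255,-1)
    return out
def T(q,X):
    c,s=np.cos(q[2]),np.sin(q[2]);X=np.atleast_2d(X)
    return np.c_[q[0]+c*X[:,0]-s*X[:,1],q[1]+s*X[:,0]+c*X[:,1],X[:,2]]
def cov(q,k,a,r,w,h=.0055):  # point on cover top, r from hinge, w off mid-width
    return T(q,[-.06+r*np.cos(a)-h*np.sin(a),YS[k]+w,.081+r*np.sin(a)+h*np.cos(a)])[0]
def poly(p,q,k,a):
    P=[cov(q,k,a,r,w,h) for r in(0,.12) for w in(-.04,.04) for h in (-.0005,.0055)]
    return cv2.convexHull(proj(p,P).astype(np.float32))
def cost(v,ps):
    q=v[:3];e=0
    for p,m in ps:
        for k,a in (('g',v[3]),('y',v[4])):
            z=np.zeros((400,640),np.uint8);cv2.fillConvexPoly(z,np.round(poly(p,q,k,a)*16).astype(np.int32),255,cv2.LINE_AA,4)
            e+=np.abs(z.astype(float)-m[k]).sum()/255
    return e
E
cat > s2.py <<'E'
from fit import *
t=bot.capture('top');s=bot.capture('side')
ps=[(t,masks(t,(195,230))),(s,masks(s,(293,265)))]
for p,m in ps: print({k:(int((v>0).sum()),np.argwhere(v>0).mean(0)[::-1].round().tolist()) for k,v in m.items()})
o=onz(t,[207,230],0.0);print('origin',o)
best=None
for yaw in np.radians([-60,-45,-30]):
    r=minimize(cost,[o[0],o[1],yaw,.55,.55],(ps,),method='Nelder-Mead',options=dict(maxfev=1500,xatol=1e-5,fatol=.1,initial_simplex=np.array([[o[0],o[1],yaw,.55,.55]]+[list(np.array([o[0],o[1],yaw,.55,.55])+d) for d in np.diag([.03,.03,.2,.12,.12])])))
    print(r.fun,r.x.round(4))
    if best is None or r.fun<best.fun: best=r
v=best.x;np.save('v.npy',v)
for k,a in (('g',v[3]),('y',v[4])): print(k,'spot',cov(v,k,a,.08,0).round(4),'spot shut',cov(v,k,0,.08,0).round(4),proj(t,cov(v,k,a,.08,0)),proj(s,cov(v,k,a,.08,0)))
im=[]
for p,c in((t,(200,225)),(s,(293,265))):
    I=cv2.resize(p['image'],None,fx=4,fy=4)
    for k,a in (('g',v[3]),('y',v[4])):
        cv2.polylines(I,[np.int32(poly(p,v,k,a)*4)],True,(0,0,255),1)
    for z in(0,.08):
        cv2.polylines(I,[np.int32(proj(p,T(v,[[x,y,z] for x,y in((-.06,-.0925),(.06,-.0925),(.06,.0925),(-.06,.0925))]))*4)],True,(255,255,0),1)
    im.append(I[c[1]*4-280:c[1]*4+280,c[0]*4-200:c[0]*4+200])
cv2.imwrite('pics/fit.png',np.hstack(im))
st=bot.read_state();print(st['position'],np.round(st['tcp_rot'],3).tolist(),st['opening'],st['time_s'])
E
python3 s2.py
```

```text
{'g': (1540, [171.0, 210.0]), 'y': (1742, [199.0, 249.0])}
{'g': (2042, [273.0, 259.0]), 'y': (1947, [316.0, 250.0])}
origin [0.51877629 0.23124913 0.        ]
888.3333333333334 [ 0.5207  0.2264 -0.9432  0.6979  0.6346]
894.4509803921569 [ 0.5205  0.226  -0.9391  0.6924  0.6379]
888.2392156862745 [ 0.5208  0.2262 -0.9438  0.6992  0.6343]
g spot [0.5579 0.2559 0.1367] spot shut [0.571  0.2379 0.0865] [[173.32884594 205.99641259]] [[271.16218734 247.65728622]]
y spot [0.483  0.1974 0.1328] spot shut [0.494  0.1821 0.0865] [[202.2258303  245.70896793]] [[314.37859286 239.95044218]]
[ 0.14787813 -0.60724373  0.20638242] [[0.972, 0.237, 0.0], [0.237, -0.972, -0.0], [-0.0, 0.0, -1.0]] 0.9994030581795 0.7
```

View pics/fit.png

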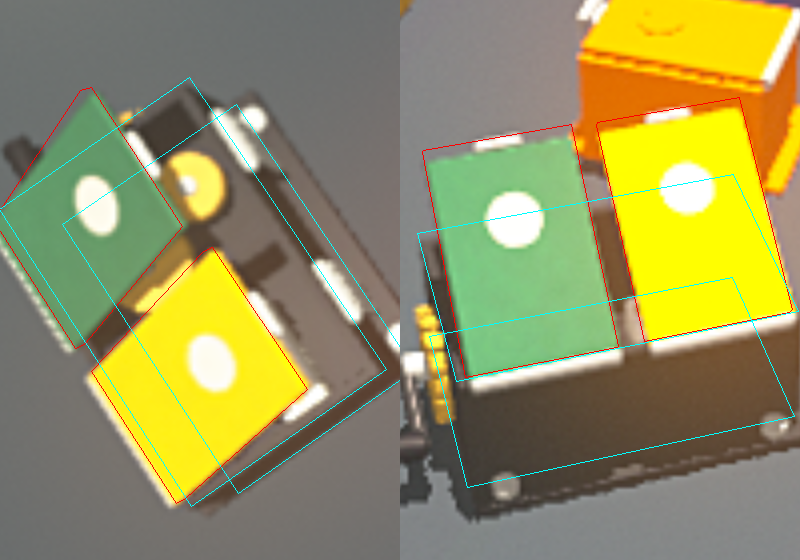

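The cover outlines match, but the rim and spots look a few mm off. I check against the spots, rim and catches.

```bash
cat > s3.py <<'E'
from fit import *
from scipy.optimize import least_squares
v=np.load('v.npy');t=bot.capture('top');s=bot.capture('side')
S={}
for p,n in((t,'t'),(s,'s')):
    hsv=cv2.cvtColor(p['image'],cv2.COLOR_BGR2HSV);w=cv2.inRange(hsv,(0,0,200),(180,70,255))
    for k,a in(('g',v[3]),('y',v[4])):
        c=proj(p,cov(v,k,a,.08,0))[0];N,l,st,ce=cv2.connectedComponentsWithStats(w)
        i=1+np.argmin(np.linalg.norm(ce[1:]-c,axis=1));S[n,k]=ce[i];print(n,k,c.round(1),ce[i].round(1),st[i,4])
    print(n,'catch tops',[(x*4-(600 if n=='t' else 972)+(0 if n=='t' else 400)+(0 if n=='t' else 0),y*4-(620 if n=='t' else 780)) for x,y in proj(p,T(v,[[.0675,.0475,.094],[.0675,-.0475,.094]])).round(1)])
for k in'gy':
    A=[];b=[]
    for p,n in((t,'t'),(s,'s')):
        o,d=ray(p,S[n,k]);M=np.eye(3)-np.outer(d,d);A.append(M);b.append(M@o)
    X=np.linalg.lstsq(np.vstack(A),np.hstack(b),rcond=None)[0];print(k,X.round(4),[np.linalg.norm(A[i]@X-b[i]).round(4) for i in(0,1)])
E
python3 s3.py
```

```text
t g [173.3 206. ] [173.7 205.9] 123
t y [202.2 245.7] [202.5 245.2] 123
t catch tops [(np.float64(240.39999999999998), np.float64(134.39999999999998)), (np.float64(343.20000000000005), np.float64(286.79999999999995))]
s g [271.2 247.7] [271.1 249.4] 160
s y [314.4 240. ] [314.2 241.6] 130
s catch tops [(np.float64(492.0), np.float64(191.60000000000002)), (np.float64(654.4000000000001), np.float64(161.60000000000002))]
g [0.5581 0.2569 0.1326] [np.float64(0.0004), np.float64(0.0004)]
y [0.4835 0.1981 0.1286] [np.float64(0.0004), np.float64(0.0004)]
```

The catches match to under 1 mm and the spots triangulate consistently, so the pose is good. I turn the tool so that its y lies along the regulator's x, shut the fingers and travel at a safe height.

Request:
{"method": "play_rows", "body": {
  "moves": [
    [[0, 0, -10, 0, 0, -0.13], [0, 0, -10, 0, 0, -0.13], [0, 0, 0, 0, 0, -0.13], [43, -13, 0, 0, 0, 0], [43, -13, 0, 0, 0, 0]]
  ],
  "fingers": -1
}}

```text
time_s: 1.3
position: [0.202, -0.5357, 0.2262]
tcp_rot: [[0.81, 0.586, 0.0], [0.586, -0.81, -0.001], [-0.0, 0.001, -1.0]]
force: [0.9, 0.7, 0.3]
opening: 0.63
grasp_force: 0.0
```

Request:
{"method": "play_rows", "body": {
  "moves": [
    [[43, -13, 0, 0, 0, 0], [43, -13, 0, 0, 0, 0], [43, -13, 0, 0, 0, 0], [43, -13, 0, 0, 0, 0], [43, -13, 0, 0, 0, 0]]
  ]
}}

```text
time_s: 1.8
position: [0.3387, -0.3552, 0.2266]
tcp_rot: [[0.809, 0.588, 0.001], [0.588, -0.809, -0.001], [0.0, 0.001, -1.0]]
force: [0.9, -1.1, -0.6]
opening: 0.178
grasp_force: 0.0
```

Request:
{"method": "play_rows", "body": {
  "moves": [
    [[43, -13, 0, 0, 0, 0], [43, -13, 0, 0, 0, 0], [43, -13, 0, 0, 0, 0], [37, -28, 0, 0, 0, 0], [37, -28, 0, 0, 0, 0]]
  ]
}}

```text
time_s: 2.3
position: [0.447, -0.1589, 0.2265]
tcp_rot: [[0.809, 0.588, 0.001], [0.588, -0.809, -0.0], [0.0, 0.001, -1.0]]
force: [2.1, 0.4, 0.2]
opening: 0.005
grasp_force: 0.0
```

Request:
{"method": "play_rows", "body": {
  "moves": [
    [[37, -28, 0, 0, 0, 0], [37, -28, 0, 0, 0, 0], [37, -28, 0, 0, 0, 0], [37, -28, 0, 0, 0, 0], [37, -28, 0, 0, 0, 0]]
  ]
}}

```text
time_s: 2.8
position: [0.5138, 0.0636, 0.2266]
tcp_rot: [[0.809, 0.588, 0.001], [0.588, -0.809, -0.0], [0.001, 0.001, -1.0]]
force: [0.4, -0.9, 0.4]
opening: 0.006
grasp_force: 0.0
```

Request:
{"method": "play_rows", "body": {
  "moves": [
    [[37, -28, 0, 0, 0, 0], [37, -28, 0, 0, 0, 0], [37, -28, 0, 0, 0, 0], [37, -28, 0, 0, 0, 0], [0, 0, 0, 0, 0, 0]]
  ]
}}

```text
time_s: 3.3
position: [0.5685, 0.2448, 0.2264]
tcp_rot: [[0.805, 0.593, 0.003], [0.593, -0.805, 0.003], [0.004, -0.001, -1.0]]
force: [-0.3, -1.0, 0.3]
opening: 0.005
grasp_force: 0.0
```

```bash
cat > w.py <<'E'
from fit import *
v=np.load('v.npy');s=bot.read_state();P=np.array(s['position']);R=np.array(s['tcp_rot'])
print(s['time_s'],P.round(4),R.round(3).tolist(),'F',np.round(s['force'],1),'open',round(s['opening'],3))
for k in'gy':
    X=cov(v,k,0,.078,0)-R[:,2]*bot.tips_ahead
    print(k,'shift to shut press, tool mm',(R.T@(X-P)*1000).round(1))
E
python3 w.py
```

```text
3.3 [0.5685 0.2448 0.2264] [[0.805, 0.593, 0.003], [0.593, -0.805, 0.003], [0.004, -0.001, -1.0]] F [-0.3 -1.   0.3] open 0.005
g shift to shut press, tool mm [ -2.7   5.1 125.9]
y shift to shut press, tool mm [-97.7   4.4 125.5]
```

Request:
{"method": "play_rows", "body": {
  "moves": [
    [[-3, 5, 10, 0, 0, 0], [0, 0, 20, 0, 0, 0], [0, 0, 20, 0, 0, 0], [0, 0, 10, 0, 0, 0], [0, 0, 10, 0, 0, 0]]
  ]
}}

```text
time_s: 3.8
position: [0.5672, 0.2318, 0.1554]
tcp_rot: [[0.81, 0.587, -0.001], [0.587, -0.81, -0.001], [-0.001, -0.0, -1.0]]
force: [-0.2, 0.4, 0.3]
opening: 0.006
grasp_force: 0.0
```

Request:
{"method": "play_rows", "body": {
  "moves": [
    [[0, 0, 8, 0, 0, 0], [0, 0, 8, 0, 0, 0], [0, 0, 8, 0, 0, 0], [0, 0, 8, 0, 0, 0], [0, 0, 8, 0, 0, 0]]
  ]
}}

```text
time_s: 4.3
position: [0.5682, 0.2336, 0.1163]
tcp_rot: [[0.809, 0.588, 0.001], [0.588, -0.809, 0.0], [0.001, 0.001, -1.0]]
force: [0.8, -0.4, 1.6]
opening: 0.007
grasp_force: 0.8
```

```bash
python3 w.py; python3 -c "
from h import *
I=bot.capture('side')['image'];cv2.imwrite('pics/s4.png',cv2.resize(I[130:340,180:460],None,fx=2.5,fy=2.5))"
```

```text
4.3 [0.5682 0.2336 0.1163] [[0.809, 0.588, 0.001], [0.588, -0.809, 0.0], [0.001, 0.001, -1.0]] F [ 0.8 -0.4  1.6] open 0.007
g shift to shut press, tool mm [ 4.7 -3.9 15.8]
y shift to shut press, tool mm [-90.3  -4.1  15.6]
```

View pics/s4.png

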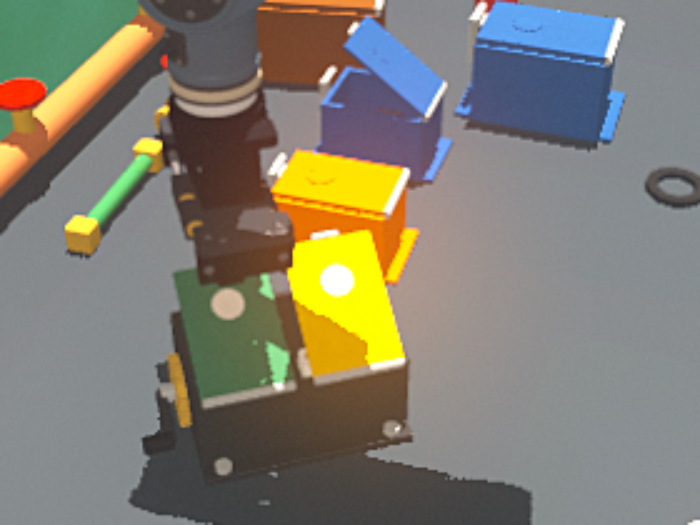

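The green cover is partly down and the body's long side lies along the regulator's x, clear of yellow. I correct the sideways offset and press on.

Request:
{"method": "play_rows", "body": {
  "moves": [
    [[4, -3, 3, 0, 0, 0], [0, 0, 4, 0, 0, 0], [0, 0, 4, 0, 0, 0], [0, 0, 3, 0, 0, 0], [0, 0, 0, 0, 0, 0]]
  ]
}}

```text
time_s: 4.85
position: [0.5691, 0.2384, 0.102]
tcp_rot: [[0.809, 0.588, -0.0], [0.588, -0.809, 0.0], [0.0, -0.0, -1.0]]
force: [-1.5, 0.6, 0.9]
opening: 0.005
grasp_force: 0.0
```

Request:
{"method": "play_rows", "body": {
  "moves": [
    [[0, 0, 2, 0, 0, 0], [0, 0, 0, 0, 0, 0]]
  ]
}}

```text
time_s: 5.05
position: [0.5692, 0.2382, 0.1003]
tcp_rot: [[0.809, 0.588, 0.0], [0.588, -0.809, 0.0], [0.0, 0.0, -1.0]]
force: [1.2, -0.3, 0.6]
opening: 0.003
grasp_force: 0.2
```

```bash
python3 w.py
```

```text
5.05 [0.5692 0.2382 0.1003] [[0.809, 0.588, 0.0], [0.588, -0.809, 0.0], [0.0, 0.0, -1.0]] F [ 1.2 -0.3  0.6] open 0.003
g shift to shut press, tool mm [ 1.3 -0.7 -0.2]
y shift to shut press, tool mm [-93.7  -0.8  -0.2]
```

Request:
{"method": "play_rows", "body": {
  "moves": [
    [[0, 0, 1, 0, 0, 0], [0, 0, 0.5, 0, 0, 0], [0, 0, 0, 0, 0, 0]]
  ]
}}

```text
time_s: 5.35
position: [0.5692, 0.2382, 0.0989]
tcp_rot: [[0.809, 0.588, 0.0], [0.588, -0.809, -0.0], [0.0, 0.0, -1.0]]
force: [0.9, -1.4, 1.6]
opening: 0.007
grasp_force: 0.9
```

Request:
{"method": "play_rows", "body": {
  "moves": [
    [[0, 0, 1, 0, 0, 0], [0, 0, 0, 0, 0, 0]]
  ]
}}

```text
time_s: 5.55
position: [0.5693, 0.2382, 0.0979]
tcp_rot: [[0.809, 0.588, 0.0], [0.588, -0.809, 0.0], [0.0, 0.0, -1.0]]
force: [0.5, -0.7, 1.8]
opening: 0.004
grasp_force: 1.0
```

Request:
{"method": "play_rows", "body": {
  "moves": [
    [[0, 0, 1, 0, 0, 0], [0, 0, 0, 0, 0, 0]]
  ]
}}

```text
time_s: 5.75
position: [0.5693, 0.2383, 0.0968]
tcp_rot: [[0.809, 0.588, 0.0], [0.588, -0.809, 0.0], [0.0, 0.0, -1.0]]
force: [1.3, -0.6, 2.2]
opening: 0.006
grasp_force: 1.0
```

Request:
{"method": "play_rows", "body": {
  "moves": [
    [[0, 0, 1, 0, 0, 0], [0, 0, 1, 0, 0, 0], [0, 0, 0, 0, 0, 0]]
  ]
}}

```text
time_s: 6.05
position: [0.5692, 0.2383, 0.0947]
tcp_rot: [[0.809, 0.588, 0.0], [0.588, -0.809, 0.0], [0.0, -0.0, -1.0]]
force: [0.2, -0.3, 2.3]
opening: 0.006
grasp_force: 0.9
```

```bash
python3 w.py; python3 -c "
from fit import *
from h import *
p=bot.capture('side');I=p['image'].copy();t=bot.capture('top');J=t['image'].copy()
s=bot.read_state();X=np.array(s['position'])+np.array(s['tcp_rot'])[:,2]*bot.tips_ahead
print(bot.tips_ahead,proj(p,X),proj(t,X))
v=np.load('v.npy')
cv2.polylines(I,[np.int32(poly(p,v,'g',0.0))],True,(0,0,255),1)
cv2.circle(I,tuple(int(a) for a in proj(p,X)[0]),2,(255,0,255),-1)
A=cv2.resize(I[190:340,220:360],None,fx=4,fy=4);B=cv2.resize(J[150:300,130:190+80],None,fx=4,fy=4)
cv2.imwrite('pics/s5.png',np.hstack([A[:,:480],B[:,:320]]))"
```

```text
6.05 [0.5692 0.2383 0.0947] [[0.809, 0.588, 0.0], [0.588, -0.809, 0.0], [0.0, -0.0, -1.0]] F [ 0.2 -0.3  2.3] open 0.006
g shift to shut press, tool mm [ 1.1 -0.6 -5.8]
y shift to shut press, tool mm [-93.9  -0.8  -5.8]
0.014 [[271.31122095 261.19727738]] [[192.67487159 203.73135486]]
```

View pics/s5.png

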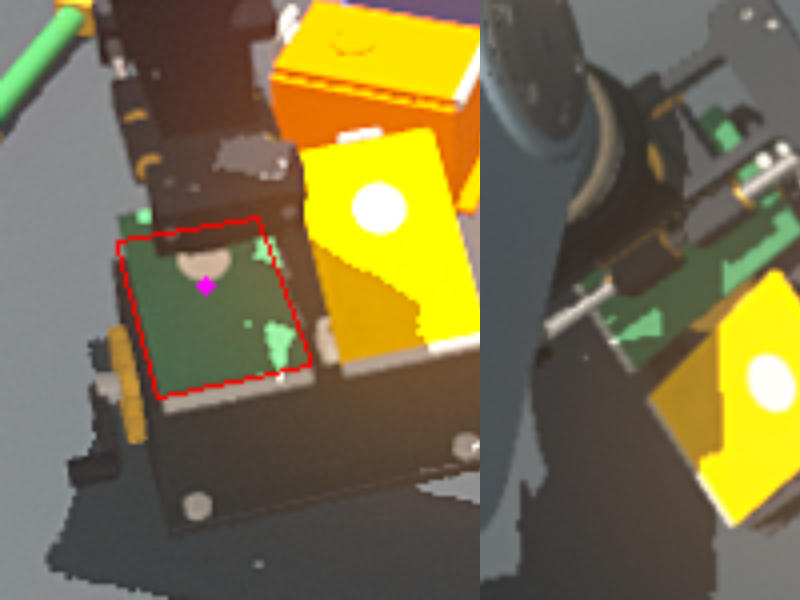

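```bash
python3 - <<'E'
from fit import *
v=np.load('v.npy');p=bot.capture('side');s=bot.read_state();P=np.array(s['position']);R=np.array(s['tcp_rot'])
C=lambda X:((proj(p,X)-[220,190])*4).round().tolist()
print('hinge left corner',C(cov(v,'g',0,0,.04)))
for a in(0,.05,.1,.15,.2): print(a,'corner',C(cov(v,'g',a,.12,.04)),'spot',C(cov(v,'g',a,.08,0)),'z at r78',(.0865+.078*np.sin(a)).round(4))
B=np.array([[x,y,z] for z in(-.056,) for x in(-.0375,.0375) for y in(-.095,.095)])
print('body bottom',C(P+B@R.T)); print('tip',C(P+R[:,2]*.014),'tcp',C(P))
print(s['tau'],s['joint_positions'],s['force'],s['moment'])
E
```

```text
hinge left corner [[157.0, 390.0]]
0 corner [[117.0, 243.0]] spot [[202.0, 275.0]] z at r78 0.0865
0.05 corner [[117.0, 235.0]] spot [[202.0, 270.0]] z at r78 0.0904
0.1 corner [[116.0, 228.0]] spot [[201.0, 266.0]] z at r78 0.0943
0.15 corner [[115.0, 221.0]] spot [[201.0, 261.0]] z at r78 0.0982
0.2 corner [[115.0, 214.0]] spot [[201.0, 257.0]] z at r78 0.102
body bottom [[311.0, 288.0], [228.0, 73.0], [161.0, 317.0], [98.0, 95.0]]
tip [[205.0, 285.0]] tcp [[204.0, 265.0]]
[ 4.28996058e-01 -4.44540274e+01 -1.28931347e+01  2.11752509e-01
  1.92796709e-01  3.25872155e-03] [1.23585459e+01 3.75903292e+01 8.86902601e+01 2.14279391e-02
 5.37256954e+01 6.63229930e+01] [0.23960721 0.01000876 2.32073203] [-0.0614953  -0.20282396  0.06166783]
```

The picture disagrees with the reading: the green cover still looks about 0.15–0.2 rad open, and no finger shows over its spot. I lift and check where the fingers really are.

Request:
{"method": "play_rows", "body": {
  "moves": [
    [[0, 0, -20, 0, 0, 0], [0, 0, -40, 0, 0, 0], [0, 0, -40, 0, 0, 0], [0, 0, 0, 0, 0, 0]]
  ]
}}

```text
time_s: 6.6
position: [0.5723, 0.2396, 0.2002]
tcp_rot: [[0.809, 0.588, 0.01], [0.588, -0.809, 0.003], [0.01, 0.003, -1.0]]
force: [1.3, -0.2, 0.8]
opening: 0.005
grasp_force: 0.0
```

```bash
python3 - <<'E'
from fit import *
v=np.load('v.npy');p=bot.capture('side');t=bot.capture('top');s=bot.read_state();P=np.array(s['position']);R=np.array(s['tcp_rot'])
print(P,s['force'])
out=[]
for q,c in((p,(270,235)),(t,(190,205))):
    I=cv2.resize(q['image'],None,fx=4,fy=4)
    for X,col in((P+R[:,2]*.014,(255,0,255)),(P-R[:,2]*.056,(0,255,255))): cv2.circle(I,tuple(int(a*4) for a in proj(q,X)[0]),4,col,-1)
    out.append(I[c[1]*4-290:c[1]*4+290,c[0]*4-195:c[0]*4+195])
cv2.imwrite('pics/s6.png',np.hstack(out))
E
```

```text
[0.56869638 0.2385359  0.19526968] [-0.20870703  0.11312916 -1.55870054]
```

View pics/s6.png

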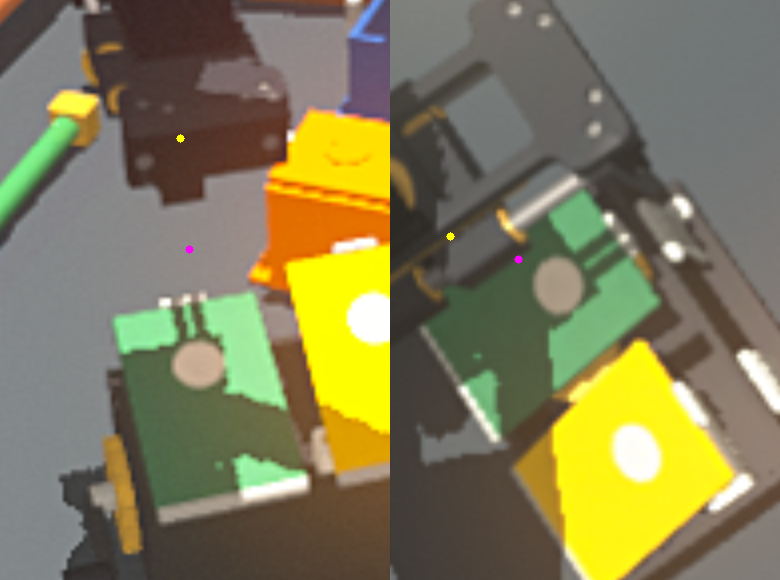

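```bash
python3 - <<'E'
from fit import *
p=bot.capture('side');t=bot.capture('top')
g=lambda I:(255*(I/255.)**.5).astype(np.uint8)
A=cv2.resize(g(p['image'][110:235,225:320]),None,fx=4.2,fy=4.2,interpolation=cv2.INTER_CUBIC)
B=cv2.resize(g(t['image'][120:245,130:225]),None,fx=4.2,fy=4.2,interpolation=cv2.INTER_CUBIC)
cv2.imwrite('pics/s7.png',np.hstack([A,B]))
E
```

```text
(no output)
```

View pics/s7.png

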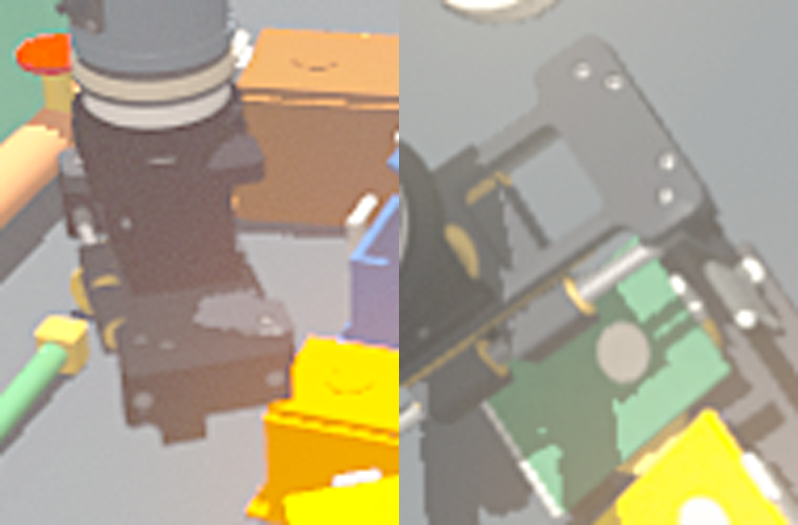

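The gripper shows roughly 20 mm or more above its reported height in both views. The cover moved only to about 0.3, where it now stands unaided. So I press deeper and go by the force.

Request:
{"method": "play_rows", "body": {
  "moves": [
    [[0, 0, 30, 0, 0, 0], [0, 0, 30, 0, 0, 0], [0, 0, 20, 0, 0, 0], [0, 0, 10, 0, 0, 0], [0, 0, 8, 0, 0, 0]]
  ]
}}

```text
time_s: 7.3
position: [0.5677, 0.2377, 0.095]
tcp_rot: [[0.809, 0.588, -0.004], [0.588, -0.809, -0.001], [-0.004, -0.001, -1.0]]
force: [-0.6, -1.4, 3.6]
opening: 0.002
grasp_force: 1.4
```

Request:
{"method": "play_rows", "body": {
  "moves": [
    [[0, 0, 2, 0, 0, 0], [0, 0, 2, 0, 0, 0], [0, 0, 1, 0, 0, 0]]
  ]
}}

```text
time_s: 7.6
position: [0.5692, 0.2383, 0.0926]
tcp_rot: [[0.809, 0.588, 0.001], [0.588, -0.809, 0.0], [0.001, 0.0, -1.0]]
force: [-1.2, -1.2, 3.9]
opening: 0.005
grasp_force: 1.4
```

Request:
{"method": "play_rows", "body": {
  "moves": [
    [[0, 0, 1.5, 0, 0, 0], [0, 0, 1.5, 0, 0, 0]]
  ]
}}

```text
time_s: 7.8
position: [0.57, 0.2382, 0.0897]
tcp_rot: [[0.809, 0.588, 0.002], [0.588, -0.809, 0.0], [0.002, 0.001, -1.0]]
force: [-0.1, -1.5, 3.5]
opening: 0.009
grasp_force: 1.5
```

Request:
{"method": "play_rows", "body": {
  "moves": [
    [[0, 0, 1.5, 0, 0, 0], [0, 0, 1.5, 0, 0, 0], [0, 0, 0, 0, 0, 0]]
  ]
}}

```text
time_s: 8.1
position: [0.5702, 0.2383, 0.0861]
tcp_rot: [[0.809, 0.588, 0.002], [0.588, -0.809, 0.0], [0.002, 0.001, -1.0]]
force: [1.0, -1.6, 2.7]
opening: 0.007
grasp_force: 1.2
```

Request:
{"method": "play_rows", "body": {
  "moves": [
    [[0, 0, 1, 0, 0, 0], [0, 0, 1, 0, 0, 0], [0, 0, 0, 0, 0, 0]]
  ]
}}

```text
time_s: 8.4
position: [0.5699, 0.2385, 0.084]
tcp_rot: [[0.809, 0.588, 0.002], [0.588, -0.809, 0.001], [0.002, 0.001, -1.0]]
force: [2.1, -0.9, 2.7]
opening: 0.003
grasp_force: 1.4
```

Request:
{"method": "play_rows", "body": {
  "moves": [
    [[0, 0, 1, 0, 0, 0], [0, 0, 1, 0, 0, 0], [0, 0, 0, 0, 0, 0]]
  ]
}}

```text
time_s: 8.7
position: [0.5695, 0.2385, 0.0819]
tcp_rot: [[0.809, 0.588, 0.001], [0.588, -0.809, 0.0], [0.001, 0.0, -1.0]]
force: [1.3, -0.3, 4.5]
opening: 0.008
grasp_force: 1.5
```

Request:
{"method": "play_rows", "body": {
  "moves": [
    [[0, 0, 1, 0, 0, 0], [0, 0, 1, 0, 0, 0], [0, 0, 0, 0, 0, 0]]
  ]
}}

```text
time_s: 9.0
position: [0.5693, 0.2384, 0.0798]
tcp_rot: [[0.809, 0.588, 0.0], [0.588, -0.809, 0.0], [0.0, -0.0, -1.0]]
force: [2.3, 0.3, 3.3]
opening: 0.006
grasp_force: 1.5
```

Request:
{"method": "play_rows", "body": {
  "moves": [
    [[0, 0, 1, 0, 0, 0], [0, 0, 1, 0, 0, 0], [0, 0, 0, 0, 0, 0]]
  ]
}}

```text
time_s: 9.3
position: [0.5694, 0.2383, 0.0788]
tcp_rot: [[0.809, 0.588, 0.001], [0.588, -0.809, 0.0], [0.001, 0.0, -1.0]]
force: [2.1, -1.1, 9.0]
opening: 0.003
grasp_force: 4.3
```

```bash
python3 w.py; python3 - <<'E'
from fit import *
p=bot.capture('side');v=np.load('v.npy')
I=cv2.resize(p['image'],None,fx=5,fy=5)
P=lambda X:tuple(int(c*5) for c in proj(p,X)[0])
for a,col in((0,(0,0,255)),(.1,(255,0,255)),(.2,(255,255,0))):
  for w in(.04,-.04): cv2.circle(I,P(cov(v,'g',a,.12,w)-[0,0,.004]),3,col,-1)
cv2.imwrite('pics/s8.png',I[190*5:310*5,225*5:345*5])
E
```

```text
9.3 [0.5694 0.2383 0.0788] [[0.809, 0.588, 0.001], [0.588, -0.809, 0.0], [0.001, 0.0, -1.0]] F [ 2.1 -1.1  9. ] open 0.003
g shift to shut press, tool mm [  1.   -0.7 -21.7]
y shift to shut press, tool mm [-94.   -0.9 -21.7]
```

View pics/s8.png

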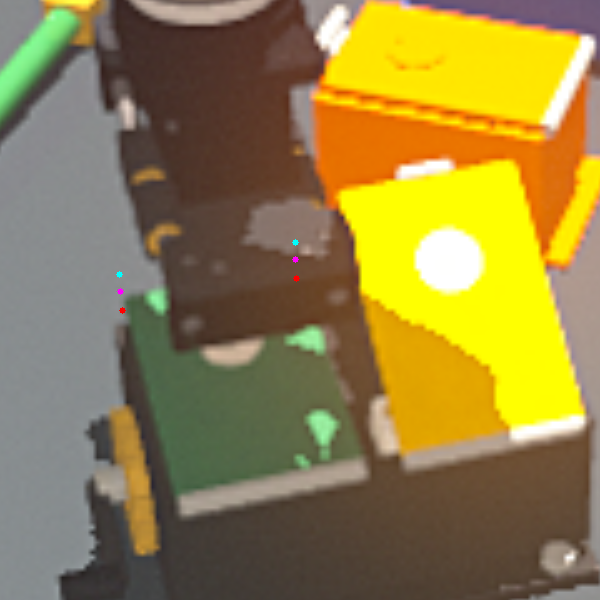

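The force has jumped to 9 N at a cover angle near 0.07 rad, so the tongue is on the catch. I push it through the snap.

Request:
{"method": "play_rows", "body": {
  "moves": [
    [[0, 0, 1, 0, 0, 0], [0, 0, 1, 0, 0, 0], [0, 0, 0, 0, 0, 0]]
  ]
}}

```text
time_s: 9.65
position: [0.5695, 0.2383, 0.0786]
tcp_rot: [[0.809, 0.588, 0.001], [0.588, -0.809, -0.0], [0.001, 0.001, -1.0]]
force: [-0.4, -1.7, 17.7]
opening: 0.003
grasp_force: 8.8
```

Request:
{"method": "play_rows", "body": {
  "moves": [
    [[0, 0, 1, 0, 0, 0], [0, 0, 0, 0, 0, 0]]
  ]
}}

```text
time_s: 9.85
position: [0.5696, 0.2383, 0.0779]
tcp_rot: [[0.808, 0.589, 0.002], [0.589, -0.808, -0.0], [0.002, 0.001, -1.0]]
force: [-1.0, -3.0, 14.7]
opening: 0.001
grasp_force: 7.6
```

Request:
{"method": "play_rows", "body": {
  "moves": [
    [[0, 0, 1, 0, 0, 0], [0, 0, 0, 0, 0, 0]]
  ]
}}

```text
time_s: 10.05
position: [0.5697, 0.238, 0.0752]
tcp_rot: [[0.809, 0.588, 0.002], [0.588, -0.809, -0.0], [0.001, 0.001, -1.0]]
force: [2.2, -1.9, 7.3]
opening: 0.004
grasp_force: 3.8
```

Request:
{"method": "play_rows", "body": {
  "moves": [
    [[0, 0, 1, 0, 0, 0], [0, 0, 0, 0, 0, 0]]
  ]
}}

```text
time_s: 10.25
position: [0.5698, 0.2378, 0.0734]
tcp_rot: [[0.809, 0.588, 0.001], [0.588, -0.809, -0.001], [0.001, 0.001, -1.0]]
force: [2.3, -2.6, 5.9]
opening: 0.007
grasp_force: 2.9
```

Request:
{"method": "play_rows", "body": {
  "moves": [
    [[0, 0, 1, 0, 0, 0], [0, 0, 0, 0, 0, 0]]
  ]
}}

```text
time_s: 10.45
position: [0.5695, 0.2379, 0.072]
tcp_rot: [[0.809, 0.588, 0.001], [0.588, -0.809, -0.0], [0.0, 0.001, -1.0]]
force: [2.6, -2.0, 5.1]
opening: 0.004
grasp_force: 2.1
```

Request:
{"method": "play_rows", "body": {
  "moves": [
    [[0, 0, 1, 0, 0, 0], [0, 0, 0, 0, 0, 0]]
  ]
}}

```text
time_s: 10.65
position: [0.5691, 0.2381, 0.0707]
tcp_rot: [[0.809, 0.588, -0.0], [0.588, -0.809, -0.0], [-0.0, 0.0, -1.0]]
force: [2.9, -1.9, 4.8]
opening: 0.007
grasp_force: 2.1
```

Request:
{"method": "play_rows", "body": {
  "moves": [
    [[0, 0, 1, 0, 0, 0], [0, 0, 0, 0, 0, 0]]
  ]
}}

```text
time_s: 10.85
position: [0.5691, 0.2382, 0.0706]
tcp_rot: [[0.809, 0.588, 0.0], [0.588, -0.809, -0.0], [-0.0, 0.0, -1.0]]
force: [1.3, -2.0, 8.4]
opening: 0.009
grasp_force: 4.5
```

Request:
{"method": "play_rows", "body": {
  "moves": [
    [[0, 0, 1, 0, 0, 0], [0, 0, 0, 0, 0, 0]]
  ]
}}

```text
time_s: 11.05
position: [0.5692, 0.2382, 0.0705]
tcp_rot: [[0.809, 0.588, 0.0], [0.588, -0.809, -0.0], [0.0, 0.0, -1.0]]
force: [0.1, -3.5, 14.0]
opening: 0.007
grasp_force: 6.9
```

Request:
{"method": "play_rows", "body": {
  "moves": [
    [[0, 0, 1, 0, 0, 0], [0, 0, 0, 0, 0, 0]]
  ]
}}

```text
time_s: 11.25
position: [0.5692, 0.2382, 0.0705]
tcp_rot: [[0.808, 0.589, 0.001], [0.589, -0.808, -0.0], [0.0, 0.001, -1.0]]
force: [-2.1, -4.8, 18.8]
opening: 0.009
grasp_force: 9.3
```

Green hit a hard stop at TCP z 0.0706 with force building, so it is shut. I lift, move to yellow and repeat.

Request:
{"method": "play_rows", "body": {
  "moves": [
    [[0, 0, -20, 0, 0, 0], [0, 0, -45, 0, 0, 0], [0, 0, -45, 0, 0, 0], [0, 0, -10, 0, 0, 0], [-30, 0, 0, 0, 0, 0]]
  ]
}}

```text
time_s: 11.75
position: [0.5473, 0.2227, 0.1894]
tcp_rot: [[0.808, 0.589, 0.005], [0.589, -0.808, 0.003], [0.006, 0.001, -1.0]]
force: [-0.9, -1.1, -0.0]
opening: 0.005
grasp_force: 0.0
```

Request:
{"method": "play_rows", "body": {
  "moves": [
    [[-40, 0, 0, 0, 0, 0], [-24, -1, 0, 0, 0, 0], [0, 0, 20, 0, 0, 0], [0, 0, 20, 0, 0, 0], [0, 0, 10, 0, 0, 0]]
  ]
}}

```text
time_s: 12.25
position: [0.4888, 0.1838, 0.1351]
tcp_rot: [[0.809, 0.588, -0.008], [0.588, -0.809, -0.0], [-0.007, -0.005, -1.0]]
force: [-0.0, 0.4, -0.5]
opening: 0.005
grasp_force: 0.0
```

```bash
python3 w.py; python3 -c "
from h import *
I=bot.capture('side')['image'];cv2.imwrite('pics/s9.png',cv2.resize(I[180:330,225:375],None,fx=4,fy=4))"
```

```text
12.25 [0.4888 0.1838 0.1351] [[0.809, 0.588, -0.008], [0.588, -0.809, -0.0], [-0.007, -0.005, -1.0]] F [-0.   0.4 -0.5] open 0.005
g shift to shut press, tool mm [98.6  2.8 33.9]
y shift to shut press, tool mm [ 3.6  2.6 34.5]
```

View pics/s9.png

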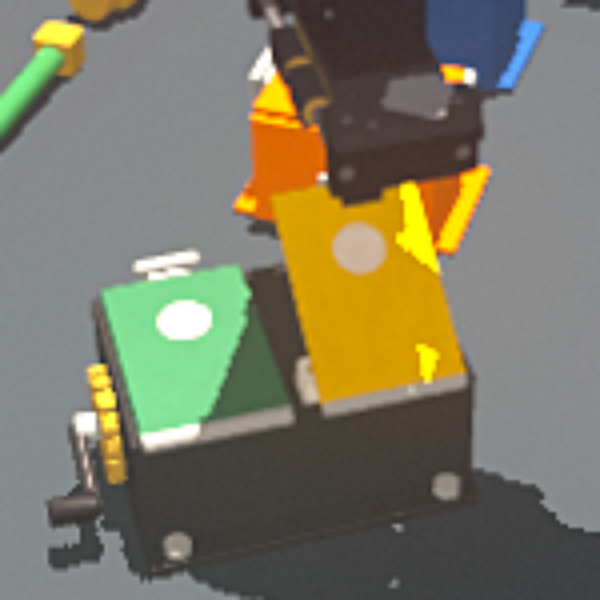

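Green is shut flat under its catch, with its spot at crop (185, 320). Now I press yellow.

Request:
{"method": "play_rows", "body": {
  "moves": [
    [[2, 1, 10, 0, 0, 0], [0, 0, 10, 0, 0, 0], [0, 0, 10, 0, 0, 0], [0, 0, 8, 0, 0, 0], [0, 0, 6, 0, 0, 0]]
  ]
}}

```text
time_s: 12.8
position: [0.4954, 0.184, 0.0935]
tcp_rot: [[0.809, 0.588, 0.001], [0.588, -0.809, -0.0], [0.001, 0.001, -1.0]]
force: [0.4, -1.8, 3.6]
opening: 0.002
grasp_force: 1.5
```

Request:
{"method": "play_rows", "body": {
  "moves": [
    [[0, 0, 4, 0, 0, 0], [0, 0, 4, 0, 0, 0], [0, 0, 2, 0, 0, 0], [0, 0, 1, 0, 0, 0], [0, 0, 0, 0, 0, 0]]
  ]
}}

```text
time_s: 13.3
position: [0.4949, 0.1842, 0.0829]
tcp_rot: [[0.809, 0.588, 0.0], [0.588, -0.809, 0.0], [0.0, -0.0, -1.0]]
force: [1.0, -0.2, 2.3]
opening: 0.009
grasp_force: 1.0
```

Request:
{"method": "play_rows", "body": {
  "moves": [
    [[0, 0, 1, 0, 0, 0], [0, 0, 1, 0, 0, 0], [0, 0, 0, 0, 0, 0]]
  ]
}}

```text
time_s: 13.6
position: [0.495, 0.1841, 0.0809]
tcp_rot: [[0.809, 0.588, 0.001], [0.588, -0.809, -0.0], [0.0, 0.0, -1.0]]
force: [1.2, -2.6, 3.4]
opening: 0.007
grasp_force: 1.6
```

Request:
{"method": "play_rows", "body": {
  "moves": [
    [[0, 0, 1, 0, 0, 0], [0, 0, 1, 0, 0, 0], [0, 0, 0, 0, 0, 0]]
  ]
}}

```text
time_s: 13.9
position: [0.495, 0.1841, 0.079]
tcp_rot: [[0.809, 0.588, 0.001], [0.588, -0.809, -0.0], [0.0, 0.0, -1.0]]
force: [0.9, -2.7, 4.6]
opening: 0.002
grasp_force: 2.2
```

Request:
{"method": "play_rows", "body": {
  "moves": [
    [[0, 0, 1, 0, 0, 0], [0, 0, 1, 0, 0, 0], [0, 0, 0, 0, 0, 0]]
  ]
}}

```text
time_s: 14.2
position: [0.4951, 0.1841, 0.0786]
tcp_rot: [[0.809, 0.588, 0.001], [0.588, -0.809, -0.0], [0.001, 0.001, -1.0]]
force: [-0.2, -2.1, 16.1]
opening: 0.004
grasp_force: 8.1
```

Request:
{"method": "play_rows", "body": {
  "moves": [
    [[0, 0, 1, 0, 0, 0], [0, 0, 1, 0, 0, 0], [0, 0, 0, 0, 0, 0]]
  ]
}}

```text
time_s: 14.5
position: [0.4953, 0.1838, 0.076]
tcp_rot: [[0.808, 0.589, 0.002], [0.589, -0.808, -0.001], [0.001, 0.002, -1.0]]
force: [1.3, -4.2, 8.7]
opening: 0.001
grasp_force: 4.6
```

Request:
{"method": "play_rows", "body": {
  "moves": [
    [[0, 0, 1, 0, 0, 0], [0, 0, 1, 0, 0, 0], [0, 0, 0, 0, 0, 0]]
  ]
}}

```text
time_s: 14.8
position: [0.4955, 0.1836, 0.0732]
tcp_rot: [[0.808, 0.589, 0.001], [0.589, -0.808, -0.001], [0.001, 0.002, -1.0]]
force: [1.5, -4.2, 6.0]
opening: 0.001
grasp_force: 2.8
```

Request:
{"method": "play_rows", "body": {
  "moves": [
    [[0, 0, 1, 0, 0, 0], [0, 0, 1, 0, 0, 0], [0, 0, 0, 0, 0, 0]]
  ]
}}

```text
time_s: 15.1
position: [0.495, 0.1841, 0.0708]
tcp_rot: [[0.809, 0.588, 0.0], [0.588, -0.809, 0.0], [0.0, 0.0, -1.0]]
force: [1.9, -2.2, 5.7]
opening: 0.003
grasp_force: 2.1
```

The force curve is the same as for green. I push on to the stop, then lift clear and check.

Request:
{"method": "play_rows", "body": {
  "moves": [
    [[0, 0, 1, 0, 0, 0], [0, 0, 1, 0, 0, 0], [0, 0, 1, 0, 0, 0], [0, 0, 0, 0, 0, 0]]
  ]
}}

```text
time_s: 15.5
position: [0.4951, 0.1841, 0.0703]
tcp_rot: [[0.808, 0.589, 0.002], [0.589, -0.808, -0.0], [0.001, 0.001, -1.0]]
force: [-1.9, -4.2, 22.5]
opening: 0.004
grasp_force: 11.5
```

Request:
{"method": "play_rows", "body": {
  "moves": [
    [[0, 0, -20, 0, 0, 0], [0, 0, -45, 0, 0, 0], [0, 0, -45, 0, 0, 0], [0, 0, -40, 0, 0, 0], [0, 0, 0, 0, 0, 0]]
  ]
}}

```text
time_s: 16.0
position: [0.4966, 0.1856, 0.2223]
tcp_rot: [[0.809, 0.588, 0.008], [0.588, -0.809, 0.003], [0.008, 0.002, -1.0]]
force: [0.3, -0.1, 0.4]
opening: 0.007
grasp_force: 0.0
```

Request:
{"method": "play_rows", "body": {
  "moves": [
    [[0, 0, 0, 0, 0, 0], [0, 0, 0, 0, 0, 0], [0, 0, 0, 0, 0, 0], [0, 0, 0, 0, 0, 0], [0, 0, 0, 0, 0, 0]]
  ]
}}

```text
time_s: 16.5
position: [0.4942, 0.1841, 0.2168]
tcp_rot: [[0.809, 0.588, -0.002], [0.588, -0.809, -0.0], [-0.002, -0.001, -1.0]]
force: [0.4, 0.0, 0.2]
opening: 0.006
grasp_force: 0.0
```

```bash
python3 -c "
from h import *
I=bot.capture('side')['image'];cv2.imwrite('pics/s10.png',cv2.resize(I[130:330,225:425],None,fx=3,fy=3))"
```

```text
(no output)
```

View pics/s10.png

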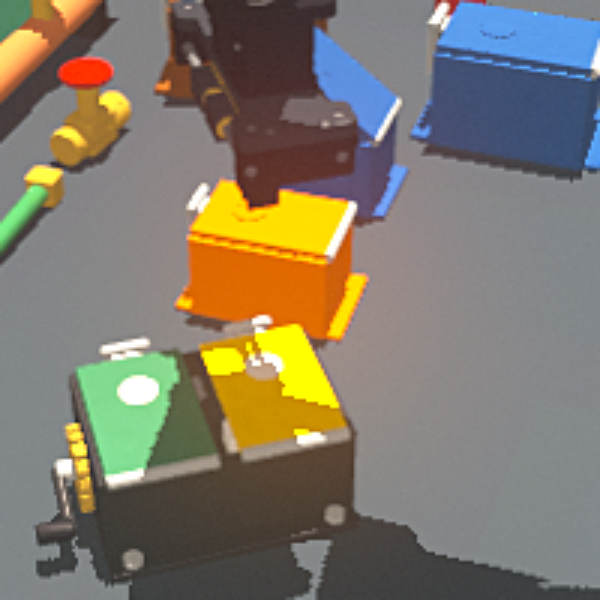

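Both regulator covers lie shut, green at crop (140, 400) and yellow at (275, 385). The small blue box's cover still stands open at (360, 90), and the gripper is clear.

```bash
python3 -c "
from rig import bot
print(bot.hand_in())"
```

```text
the job is handed in; nothing more can be done
None
```

I pressed the green and yellow covers down until each snapped under its catch; the last picture showed both staying shut and the small blue box's cover still open, and I handed the job in at about 16.5 s (no verdict came back).

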